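# Make up the microphone kit and the in-ear kit

### The arm

A 7-joint arm with a two-finger parallel gripper is mounted at the origin on a cart in front of the work surface, level with it; the furniture and walls round the work are solid. World frame = base frame: x ahead of the robot, y to its left, z up, the work surface at z = 0. Lengths are in m, angles in rad, forces in N, time in s.
With the tool pointing down it reaches from about 0.4 to 0.9 m from the base axis. Payload 5.6 kg.
Tool frame: the origin (TCP) lies midway between the tips of the shut fingers; the grasp point (between the pads) lies 19 mm behind it; z points along the fingers, y is the line along which they close (so a half turn about z gives the same grasp; the last joint's range is limited). The gripper opens to 92 mm and grips with 3 to 60 N. Pads are 20 mm wide; open, the fingers measure 128 mm over their backs; the gripper's body (75 mm by 189 mm) begins 69 mm behind the grasp point.
Start: joints at [1.234, 0.468, -0.012, 1.603, 0.006, 1.071, -0.056], TCP at [0.188, -0.622, 0.215] pointing down, gripper open.
Joint ranges: [-2.53, 2.53], [-0.31, 2.02], [-1.57, 1.55], [0.28, 2.44], [-1.29, 4.43], [0.15, 1.84], [-2.92, 2.92]. Speed limits (rad/s): [2.57, 2.57, 3.14, 3.14, 3.14, 3.14, 3.14].

### API

Orientations are given as a 3x3 rotation matrix whose columns are the frame's x, y, z axes.
In Python, from station import env, effector, solver, viewer, workorder, search_frame, tip_of gives the robot as it stands. Calls block until the motion is done:
- env.reach(position, orientation): joint-space move of the TCP to a pose.
- env.movel(position, frame=None, rate=0.15): straight line of the TCP; frame=None keeps the orientation; rate is the mean speed in m/s.
- env.goto_joints(angles): joint-space move.
- effector.release() and effector.grasp(squeeze=None): open the fingers fully, or close them until they stop; squeeze is the grip in N (None keeps the last).
- env.pause(seconds).
- solver.inverse_kinematics(position, orientation): joint angles nearest the present ones, or None.
- env.sense(): the state.
- viewer.read_camera(name): name is "side" or "top" or "wrist"; returns (picture, depth): 384x512x3 uint8, red, green, blue; 384x512 float32, m along the optical axis (not along the pixel's ray), 0 where there is no reading.
- viewer.camera_info(name): a dict with "intrinsics" (3x3 intrinsics, pixels), "eye" and "rotation" of the camera in the world; the wrist camera has in their place "T_tool_cam" (4x4, takes a point from camera to tool coordinates, whose origin is the TCP and whose axes are the flange's). Camera axes: x right, y up, looking along -z (the intrinsics and any distortion apply to the point x, -y, -z); pixel columns grow to the right and rows downward; lengths in m; the calibration is good to about 2 mm. The wrist camera is an equidistant fisheye: a pixel r from the principal point sees the ray r / f radians off the axis. A picture is of the moment at which its call begins: read the wrist's pose just before it. camera_info takes no time and is no camera call.
A pose or a line that the arm cannot do raises env.PlanningError and nothing moves.
- workorder.finish_job(): hands the job in; it is judged then, once.
Trained networks look in the newest picture that a camera, given by its name, has taken for a name from the list of things; names that differ only in an ending like _2 or _b are one class to them, and where a whole thing is asked for, a point or a joint stands for the part that bears it (a point fixed in the world has none). Each returns a list of dicts, best first, with "score" (0 to 1); they miss things now and then, are a little off and sometimes report something else, mostly with a low value. They report only what shows in the picture. A call takes as long as a camera call. They do not tell look-alikes from the thing itself.
- search_frame(camera, name): "at" ([x, y, z] in m, in world coordinates, good to about 4 mm: the middle of the surface that is visible of it).
- tip_of(camera, name): "at" ([x, y, z] in m, in world coordinates, good to about 4 mm: a listed point, or the origin of a listed thing).
The state is a dict: "t": time; "joint_positions": joint angles; "joint_velocities": joint speeds; "tau": joint torques, N m; "ee_pos": TCP position; "tcp_rot": TCP orientation; "wrist_force": force on the tool from outside, world axes, zero at the start; "moment": the same for the moment, N m; "gripper_width": finger opening in m; "grasp_force": force on a finger pad.
Only numpy, scipy, OpenCV 4.12 (cv2) and the standard library are available. Lean on these libraries where they do the work, as an engineer would, in place of code of your own. Each camera call takes 0.05 s, during which the arm holds its last target. There are 200 camera calls.

### The job

Make up the two wireless kits in their grey trays: the microphone kit, in the longer tray, gets the spare cell lying in the cradle on the floor of the well, the black receiver stick lying in the cradle on the end deck, and the plain belt pack; the in-ear kit, in the shorter tray, gets the jar of ear tips upright inside the round ring on the floor of the well, and the belt pack with the white wire clip. Each pack finally lies flat, face up as now, on the two ledges over its filled well, with its antenna at the tray end whose wall has the gap; set the packs down, do not drop them. Leave the grey charger and the steel memory stick where they are.

Things in the scene. Friction and masses are not known exactly. Their poses are not given: they have to be found in the camera images.
- mic_tray: Longer grey tray, fixed. Origin under the well's centre, z up, in mm: outline x -126..66, y +-48. Well 76 long (x), floor z 4, open on both long sides, end ledges z 28. Walls to z 38 round the pack place at x +-60, y +-38; +x end wall has a 42 gap. On the floor: rib cradle (to z 12, y +-13), cell along x. Deck past -x end, z 24: cradle 32 x 80 along y, to z 30, centre x -102, for the stick.
- ear_tray: Shorter grey plastic tray, no deck, fixed. Origin under the well's centre, z up, in mm: outline x +-66, y +-48. Well 76 long (x), floor z 4, open on both long sides, a ledge at each end, z 28. Walls to z 38 round the pack place at x +-60, y +-38; +x end wall has a 42 gap, -x end wall is closed. On the well floor, centred, a ring 50 wide inside, top z 10, for the jar.
- plain_pack: Belt pack with a bare top: only small screens and keys. Flat black body 104 x 60 x 20 mm, 0.165 kg, thin antenna and pale plug on one short end. Origin on the underside, 24 mm inside the antenna end: body centre at own x -28 mm; +x to the antenna, z up. Grip across the 60 mm at body centre. Seated: body centre over the tray's origin, +x as the tray's, underside at z 28 mm.
- wire_pack: Belt pack with a white wire clip, a loop over its top (to 28 mm, look only). Flat black body 104 x 60 x 20 mm, 0.165 kg, thin antenna and pale plug on one short end. Origin on the underside, 24 mm inside the antenna end: body centre at own x -28 mm; +x to the antenna, z up. Grip across the 60 mm at body centre. Seated: body centre over the tray's origin, +x as the tray's, underside at z 28 mm.
- cell: Spare AA cell, brown sleeve with a pale end, 50 mm long, 15 mm across as seen; it behaves as a box 50 x 12 x 15 mm and does not roll. 0.024 kg, lying along its own x. Origin under its middle, z up. Grip across its middle (y). Either end may lead.
- receiver: Plug-in receiver stick, black with a thin bright line along its top, 63 mm long (own x), 16 mm wide (y), 8 mm high, 0.018 kg, lying flat. Origin under its centre, z up. Grip across the 16 mm, at the middle. Either end may lead.
- tip_jar: Small clear jar of ear tips with a round screw lid: 33 mm across the lid, 30 mm across the body, 22 mm high (lid from 14 to 22 mm), 0.03 kg, upright. Origin at the centre of its underside, z up.
- charger: Bystander: grey single-cell charger, 44 x 30 x 20 mm, loose; stays where it is. Origin under its centre.
- stick: Bystander: steel memory stick, 18 x 57 x 11 mm, loose; stays where it is. Origin under its centre.
Things that resemble listed ones, but are neither listed nor needed, are in the scene too. Leave any yellow look-alike of the tip_jar alone. What is shaped like the wire_pack but green is not meant.

How it is judged:
By the outcome, as a careful person would: the job done as asked, in the order asked, and still so for the second after the job is handed in, with the robot touching nothing.
It also fails if it takes over 120 s, if anything falls off the work surface, if the arm or the gripper's body presses on something with over 40 N, if the wrist force passes 120 N, or if a joint passes its speed limit or range.

## Working session

There is one attempt and no reset: what is moved stays moved. The work goes in short steps, each a Python script; the robot and the scene stay as the last script left them, time stands still between calls to the robot, and variables do not carry over. Pictures are saved under pics/ and viewed, at most 14 in all, crops included, and the job is handed in when it is done.

```bash
ls; mkdir -p pics
python3 - <<'E'
from station import env, viewer, search_frame, tip_of
import cv2, numpy as np
np.set_printoptions(precision=4,suppress=True)
for c in ("top","side"):
    p,d=viewer.read_camera(c); cv2.imwrite(f"pics/{c}0.png",cv2.resize(p[:,:,::-1],(800,600)))
    np.save(f"pics/{c}0_d.npy",d); np.save(f"pics/{c}0_p.npy",p)
    i=viewer.camera_info(c); print(c,i)
    for n in "mic_tray ear_tray plain_pack wire_pack cell receiver tip_jar charger stick".split():
        print(n,"S",[(np.round(r["at"],3).tolist(),round(r["score"],2)) for r in search_frame(c,n)],"T",[(np.round(r["at"],3).tolist(),round(r["score"],2)) for r in tip_of(c,n)])
print(env.sense()["t"])
E
```

```text
pics
top {'intrinsics': array([[371.9573,   0.    , 258.7326],
       [  0.    , 371.9573, 191.3644],
       [  0.    ,   0.    ,   1.    ]]), 'eye': array([0.2961, 0.0664, 1.2018]), 'rotation': array([[-0.0236,  0.9769, -0.2126],
       [-0.9997, -0.0228,  0.0063],
       [ 0.0013,  0.2127,  0.9771]])}
mic_tray S [([0.614, 0.279, 0.012], 0.74), ([0.506, 0.101, 0.025], 0.57)] T [([0.478, 0.106, 0.002], 0.91)]
ear_tray S [([0.499, -0.092, 0.009], 0.85)] T [([0.497, -0.094, -0.003], 0.9)]
plain_pack S [([0.491, -0.299, 0.022], 0.69)] T [([0.466, -0.3, -0.002], 0.8)]
wire_pack S [([0.347, 0.256, 0.02], 0.94), ([0.49, 0.296, 0.022], 0.75)] T [([0.468, 0.298, 0.002], 0.73), ([0.372, 0.258, 0.001], 0.61)]
cell S [] T [([0.682, 0.03, -0.002], 0.5)]
receiver S [([0.614, 0.28, 0.006], 0.51)] T [([0.617, 0.282, -0.002], 0.51)]
tip_jar S [([0.483, -0.192, 0.023], 0.67), ([0.614, -0.163, 0.019], 0.45)] T [([0.484, -0.197, 0.005], 0.51), ([0.612, -0.254, -0.002], 0.5), ([0.618, -0.166, 0.001], 0.5)]
charger S [([0.71, 0.173, 0.019], 0.48)] T [([0.711, 0.171, -0.005], 0.69)]
stick S [([0.506, 0.10
[... 560 characters left out ...]
3, -0.306, 0.021], 0.76)] T [([0.466, -0.294, 0.0], 0.75)]
wire_pack S [([0.494, 0.272, 0.022], 0.83), ([0.353, 0.239, 0.02], 0.79)] T [([0.373, 0.258, 0.002], 0.93), ([0.473, 0.295, 0.004], 0.88)]
cell S [([0.685, 0.022, 0.008], 0.52)] T [([0.682, 0.03, -0.002], 0.46)]
receiver S [([0.62, 0.276, 0.005], 0.54)] T [([0.618, 0.283, -0.002], 0.66)]
tip_jar S [([0.481, -0.204, 0.022], 0.68), ([0.613, -0.18, 0.026], 0.62), ([0.609, -0.26, 0.02], 0.56)] T [([0.612, -0.253, 0.002], 0.73), ([0.476, -0.195, 0.001], 0.63), ([0.616, -0.167, 0.001], 0.51)]
charger S [([0.712, 0.157, 0.019], 0.65)] T [([0.714, 0.17, 0.004], 0.54)]
stick S [([0.549, 0.44, 0.005], 0.51)] T [([0.55, 0.444, 0.002], 0.6)]
1.9
```

View pics/top0.png

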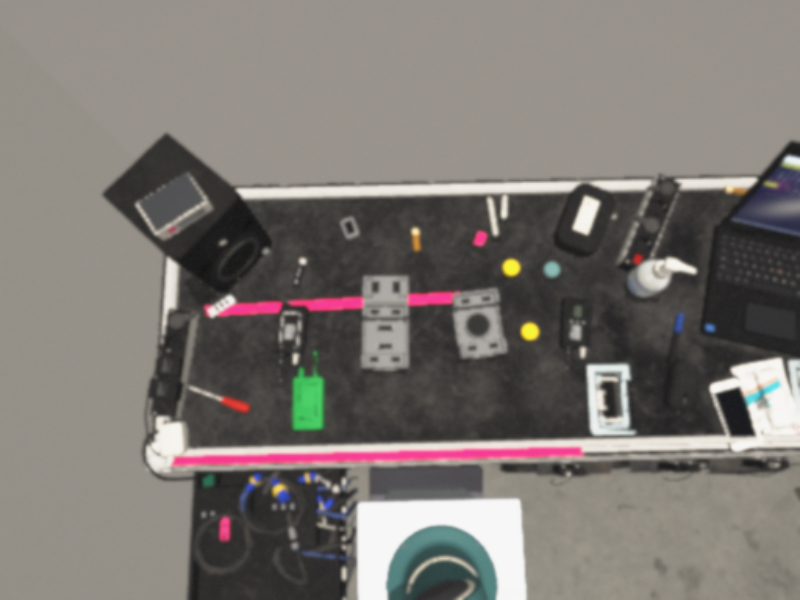

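View pics/side0.png

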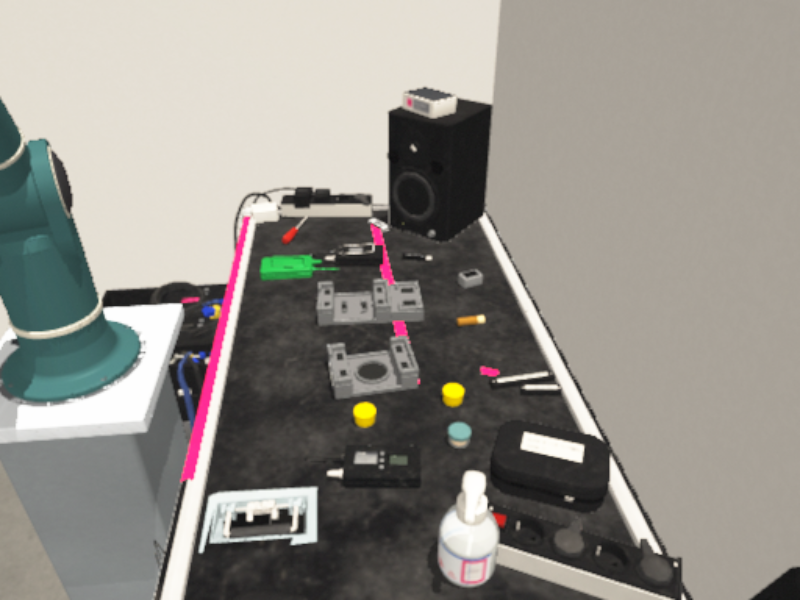

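The top view shows the mic tray at (385,322) with its deck on the far side, the ear tray at (480,322), the wire pack at (292,335), the plain pack at (575,325), the teal jar at (551,270), the cell at (416,238) and the receiver at (300,268). The yellow jars and the green pack are decoys. Next I'll take closer views with the wrist camera and build rectified height maps from them.

```bash
cat > h.py <<'E'
from station import env, effector, solver, viewer, workorder, search_frame, tip_of
import cv2, numpy as np
np.set_printoptions(precision=4,suppress=True)
def R(yaw):  # tool down, tool y axis (closing line) at world angle yaw+90deg
    c,s=np.cos(yaw),np.sin(yaw); return np.array([[c,s,0],[s,-c,0],[0,0,-1.]])
def cloud():
    s=env.sense(); p,d=viewer.read_camera("wrist"); i=viewer.camera_info("wrist")
    K=i["intrinsics"]; v,u=np.mgrid[:d.shape[0],:d.shape[1]]
    a=(u-K[0,2])/K[0,0]; b=(v-K[1,2])/K[1,1]; th=np.hypot(a,b)
    k=np.where(th>1e-9,np.tan(np.minimum(th,1.5))/np.maximum(th,1e-9),1)
    P=np.stack([a*k*d,-b*k*d,-d],-1)
    T=i["T_tool_cam"]; P=P@T[:3,:3].T+T[:3,3]
    P=P@np.asarray(s["tcp_rot"]).T+s["ee_pos"]
    ok=(d>0)&(th<1.2); return p,P,ok
def side_cloud(c):
    p,d=viewer.read_camera(c); i=viewer.camera_info(c); K=i["intrinsics"]
    v,u=np.mgrid[:d.shape[0],:d.shape[1]]
    P=np.stack([(u-K[0,2])/K[0,0]*d,-(v-K[1,2])/K[1,1]*d,-d],-1)@i["rotation"].T+i["eye"]
    return p,P,d>0
def ortho(p,P,ok,cx,cy,w,res=0.001):
    """top-down map, up=+x, left=+y; returns rgb, height"""
    n=int(w/res); h=np.full((n,n),np.nan,np.float32); im=np.zeros((n,n,3),np.uint8)
    Q=P[ok]; C=p[ok]; r=((cx+w/2-Q[:,0])/res).astype(int); c=((cy+w/2-Q[:,1])/res).astype(int)
    m=(r>=0)&(r<n)&(c>=0)&(c<n)&(Q[:,2]<0.1); r,c,Q,C=r[m],c[m],Q[m],C[m]
    o=np.argsort(Q[:,2]); h[r[o],c[o]]=Q[o,2]; im[r[o],c[o]]=C[o]; return im,h
E
python3 - <<'E'
from h import *
s=env.sense(); print(s["tcp_rot"],s["t"]); print(viewer.camera_info("wrist"))
for k,(x,y) in enumerate([(0.5,-0.25),(0.5,0.0),(0.52,0.25)]):
    env.reach([x,y,0.25],R(0)); s=env.sense(); print(s["t"],s["joint_positions"])
    p,P,ok=cloud(); np.savez(f"pics/w{k}.npz",p=p,P=P,ok=ok); cv2.imwrite(f"pics/w{k}.png",cv2.resize(p[:,:,::-1],(800,600)))
E
```

```text
[[ 0.9572  0.2895  0.    ]
 [ 0.2895 -0.9572 -0.0001]
 [-0.      0.0001 -1.    ]] 1.9
{'intrinsics': array([[297.3186,   0.    , 258.27  ],
       [  0.    , 297.3186, 193.197 ],
       [  0.    ,   0.    ,   1.    ]]), 'T_tool_cam': array([[ 0.0006,  0.9596,  0.2815,  0.08  ],
       [ 1.    , -0.0004, -0.0005, -0.0001],
       [-0.0003,  0.2815, -0.9596, -0.1688],
       [ 0.    ,  0.    ,  0.    ,  1.    ]])}
3.675 [ 0.561   0.2909 -0.1885  1.7812  0.0617  1.0753 -1.2217]
4.7083 [ 0.2352  0.2009 -0.3387  1.9054  0.0774  1.0478 -1.7091]
5.7417 [-0.1275  0.3579 -0.4734  1.7246  0.1812  1.1032 -2.2311]
```

View pics/w0.png

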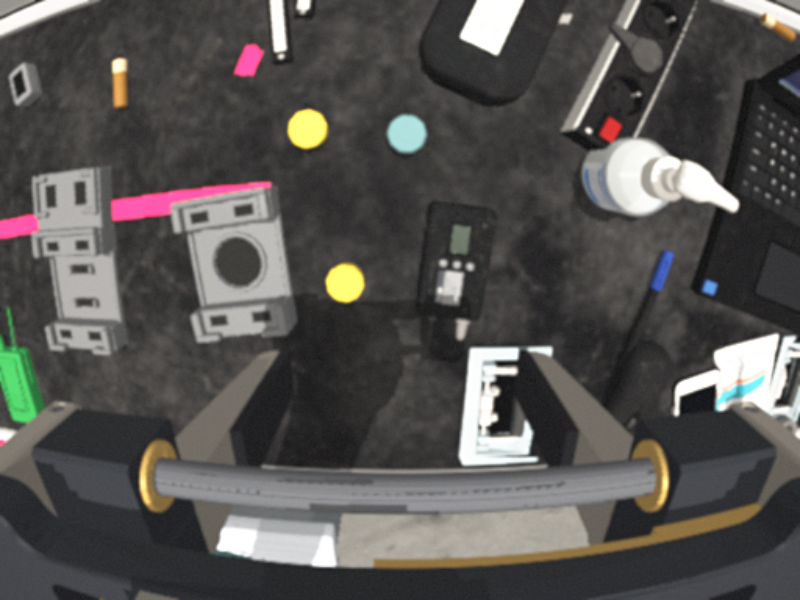

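View pics/w1.png

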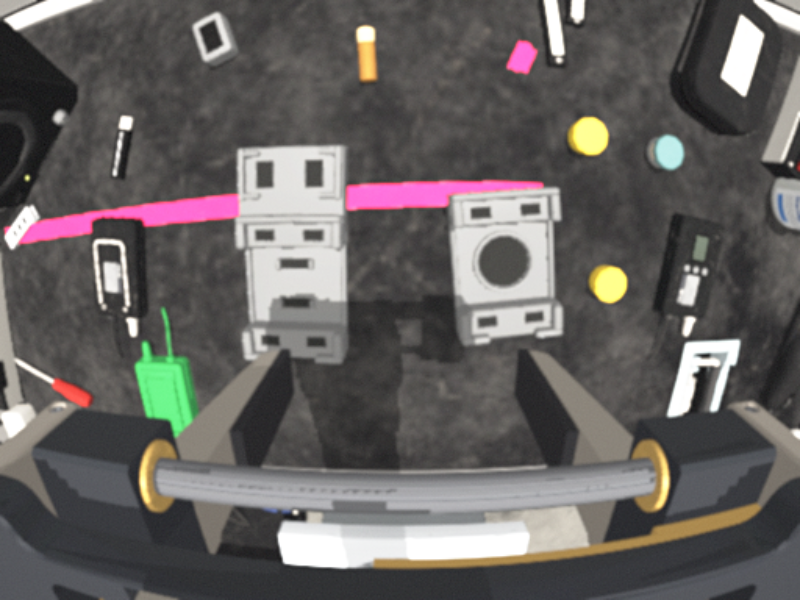

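View pics/w2.png

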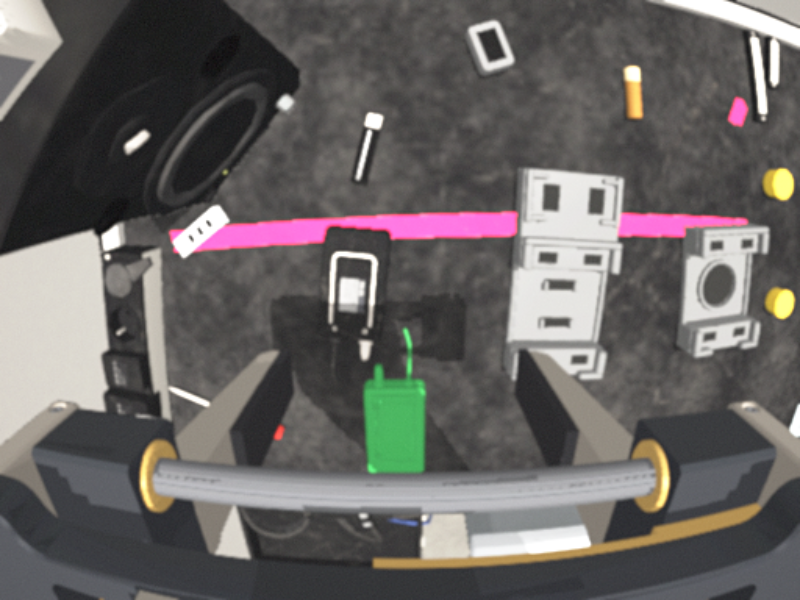

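The three views show the ear tray (w1, around (505,262)), the mic tray (295,255), the packs, and no obstacles between them. I'll rectify the views and crop around each object.

Run:
```python
from h import *
W=[np.load(f"pics/w{k}.npz") for k in range(3)]
items=dict(mic=(1,.505,.10,.22),ear=(1,.497,-.093,.16),plain=(0,.49,-.30,.16),wire=(2,.49,.297,.16),cell=(1,.682,.03,.08),rec=(2,.617,.282,.1),jar=(0,.612,-.253,.06))
tiles=[]
for n,(k,x,y,w) in items.items():
    im,h=ortho(W[k]["p"],W[k]["P"],W[k]["ok"],x,y,w,.002)
    a=cv2.resize(im[:,:,::-1],(260,260),interpolation=0)
    hh=cv2.applyColorMap(np.nan_to_num(np.clip(h/0.045,0,1)*255).astype(np.uint8),cv2.COLORMAP_JET)
    if n in("mic","ear"): tiles.append(cv2.resize(hh,(260,260),interpolation=0))
    cv2.putText(a,n,(5,15),0,.5,(0,255,255)); tiles.append(a)
    # height-mask rectangles
    for k in range(3):
        P=W[k]["P"][W[k]["ok"]]; m=(abs(P[:,0]-x)<w/2)&(abs(P[:,1]-y)<w/2)
        Q=P[m]; tb=np.median(Q[Q[:,2]<.012][:,2]) if (Q[:,2]<.012).any() else np.nan
        lo={"mic":.02,"ear":.02,"plain":.013,"wire":.013,"cell":.008,"rec":.005,"jar":.014}[n]
        q=Q[(Q[:,2]>lo)&(Q[:,2]<.05)]
        if len(q)<20: continue
        c,s,a=cv2.minAreaRect((q[:,:2]*1000).astype(np.float32))
        print(n,k,len(q),"c",np.round(c,1),"s",np.round(s,1),"a",round(a,1),"top",np.percentile(q[:,2],[50,95]).round(4),"table",tb.round(4))
while len(tiles)<9: tiles.append(np.zeros((260,260,3),np.uint8))
cv2.imwrite("pics/tiles.png",cv2.resize(np.vstack([np.hstack(tiles[i:i+3]) for i in(0,3,6)]),(600,600)))
```

```text
mic 0 3146 c [507.3  97.7] s [ 97.6 192. ] a 88.2 top [0.0259 0.0363] table -0.001
mic 1 5621 c [507.4  98.7] s [ 96.6 192.2] a 88.3 top [0.0258 0.0365] table -0.001
mic 2 4758 c [507.7  99.3] s [ 96.  192.8] a 88.5 top [0.0251 0.0366] table -0.0009
ear 0 2600 c [498.5 -94.5] s [134.1  95.1] a 5.3 top [0.0273 0.037 ] table -0.0002
ear 1 2862 c [498.3 -93.3] s [135.4  95.2] a 6.2 top [0.0273 0.0371] table -0.0001
ear 2 1662 c [498.5 -91.9] s [134.3  95.9] a 5.6 top [0.0277 0.0371] table 0.0005
plain 0 3094 c [ 488.4 -296.3] s [ 59.3 122.5] a 82.4 top [0.0193 0.0207] table -0.0013
plain 1 1895 c [ 487.8 -295.4] s [ 60.6 123.6] a 82.7 top [0.0193 0.0208] table -0.0012
wire 1 1882 c [481.9 293.6] s [ 59.8 137.1] a 84.6 top [0.0191 0.0231] table -0.0012
wire 2 3055 c [481.6 295. ] s [ 61.2 138.4] a 84.9 top [0.0194 0.0234] table -0.0011
cell 0 214 c [685.   29.2] s [48.7 14.1] a 4.2 top [0.012  0.0137] table -0.0015
cell 1 340 c [685.6  30.3] s [48.8 14.6] a 3.9 top [0.0122 0.0143] table -0.0014
cell 2 258 c [685.5  31.4] s [49.1 14.1] a 6.0 top [0.0121 0.0141] table -0.0012
rec 1 280 c [618.9 279.2] s [15.8 62.3] a 74.7 top [0.0069 0.0083] table -0.0014
rec 2 455 c [619.1 280.1] s [16.1 63.1] a 75.8 top [0.007  0.0085] table -0.0013
jar 0 460 c [ 610.3 -253.7] s [31.8 31.2] a 89.4 top [0.0201 0.0216] table -0.0014
jar 1 331 c [ 610.9 -252.6] s [32.1 32.1] a 67.2 top [0.0202 0.0217] table -0.0013
```

View pics/tiles.png

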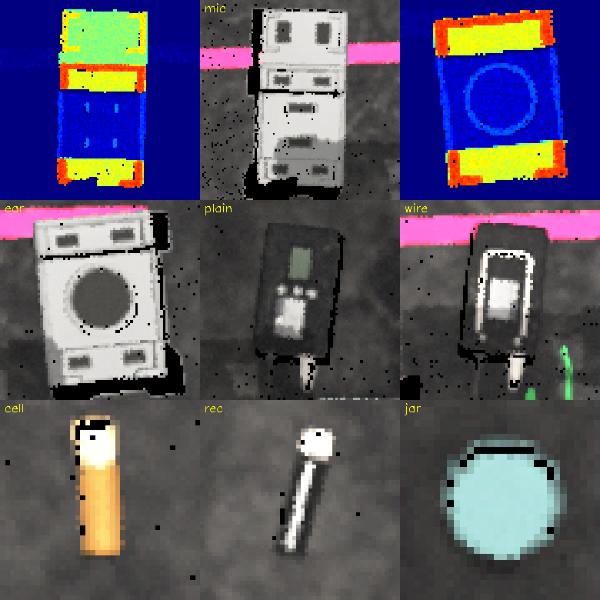

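The height map shows that in both trays the +x (gap) end faces the robot, and that both packs already point their antennas that way. `release()` opens the fingers fully, which would hit the pack wall (z 38) beside the deck cradle if I gripped the stick across its 16 mm. So I need to check what the gripper can do, the cradle heights and the pick clearances.

The cradle ends are full walls to z 30 and the pack wall (z 38) stands close by. I'll grip the stick lengthwise, with the tips staying above z 31, and let it settle about 3 mm. Small items go first.

```bash
cat >> h.py <<'E'
MIC=np.array([.4775,.0990]); MICY=np.radians(-1.6); EAR=np.array([.4984,-.0931]); EARY=np.radians(5.8)
def go(p,yaw,flip=None):
    """joint move above p; picks the half turn with less j7 travel unless flip is set"""
    q0=np.array(env.sense()["joint_positions"]); best=None
    for f in ((0,1) if flip is None else (flip,)):
        q=solver.inverse_kinematics(list(p),R(yaw+np.pi*f))
        if q is not None:
            c=np.abs(np.array(q)-q0).max()
            if best is None or c<best[0]: best=(c,f)
    env.reach(list(p),R(yaw+np.pi*best[1])); return best[1]
def st(tag):
    s=env.sense(); print(tag,"t",round(s["t"],1),"w",round(s["gripper_width"],4),"gf",round(s["grasp_force"],1),"wf",np.round(s["wrist_force"],1),"p",np.round(s["ee_pos"],4))
def pick(xy,yaw,z,sq,hi=.13):
    f=go([*xy,hi],yaw); env.movel([*xy,z+.03]); env.movel([*xy,z],rate=.06); st("down")
    effector.grasp(squeeze=sq); env.pause(.2); st("grip"); env.movel([*xy,hi+.02]); st("up"); return f
def place(xy,yaw,z,flip=None,hi=.15,slow=.04):
    go([*xy,hi],yaw,flip); env.movel([*xy,z+.03]); env.movel([*xy,z],rate=slow); st("at place")
    effector.release(); env.pause(.3); env.movel([*xy,hi]); st("off")
E
python3 - <<'E'
from h import *
D=np.radians
effector.release()
pick((.6855,.030),D(4.2),.0075,12); place(MIC,MICY,.0125)
u=np.array([np.cos(D(-14.7)),np.sin(D(-14.7))])
pick(np.array([.619,.280])+.005*u,D(-14.7+90),.0045,8)
deck=MIC+.102*np.array([np.cos(MICY),np.sin(MICY)]); place(deck,MICY,.0315) if False else print(deck)
p,P,ok=side_cloud("side"); cv2.imwrite("pics/s1.png",cv2.resize(p[110:260,150:350,::-1],(800,600)))
E
```

```text
down t 8.6 w 0.092 gf 0.0 wf [ 0.  -0.7 -0.2] p [0.6855 0.0301 0.0072]
grip t 9.9 w 0.013 gf 12.0 wf [-0.2  0.6 -0.5] p [0.6855 0.03   0.0075]
up t 11.0 w 0.013 gf 12.0 wf [-0.  -1.  -0.1] p [0.6847 0.0298 0.1488]
at place t 13.7 w 0.0126 gf 12.0 wf [0.5 0.5 0.1] p [0.4776 0.0991 0.0126]
off t 16.3 w 0.0918 gf 0.0 wf [-0.8  0.1  0.2] p [0.4769 0.0988 0.1493]
down t 18.6 w 0.0919 gf 0.0 wf [0.9 0.3 0.2] p [0.6238 0.2789 0.0043]
grip t 19.4 w 0.0626 gf 8.0 wf [-0.9  0.1  1.9] p [0.6239 0.2788 0.0047]
up t 20.5 w 0.0627 gf 8.0 wf [0.2 0.8 0.4] p [0.6233 0.2782 0.1488]
[0.5795 0.0962]
```

View pics/s1.png

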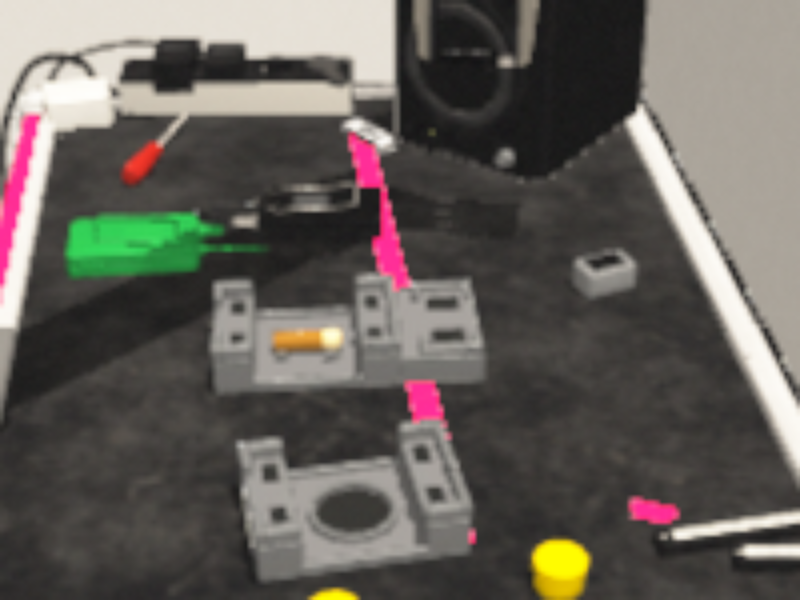

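The cell lies in its cradle at (307,339) and the stick is held, gone from the table. Next I'll place the stick, then the jar.

Run:
```python
from h import *
place(np.array([.5795,.0962]),MICY,.0322)
pick((.6106,-.2533),0,.0115,10); place(EAR,EARY,.0162)
env.reach([.47,.02,.25],R(0)); p,P,ok=cloud(); np.savez("pics/w3.npz",p=p,P=P,ok=ok)
cv2.imwrite("pics/w3.png",cv2.resize(p[60:250,100:400,::-1],(800,506)))
```

```text
at place t 23.1 w 0.0628 gf 8.0 wf [ 0.2 -0.3 -0.4] p [0.5796 0.0963 0.0323]
off t 24.9 w 0.0916 gf 0.0 wf [-0.3 -0.5 -0.4] p [0.5788 0.0959 0.1491]
down t 27.6 w 0.092 gf 0.0 wf [-0.8  0.6  1.2] p [ 0.6106 -0.2532  0.0113]
grip t 28.8 w 0.0314 gf 10.0 wf [ 0.3 -0.2 -0.3] p [ 0.6106 -0.2533  0.0115]
up t 29.8 w 0.0313 gf 10.0 wf [ 0.6  0.4 -0.5] p [ 0.6099 -0.2531  0.1489]
at place t 32.4 w 0.0315 gf 10.0 wf [-0.5  0.1  0.1] p [ 0.4986 -0.093   0.0163]
off t 34.7 w 0.0917 gf 0.0 wf [ 0.7 -0.8 -0.6] p [ 0.4977 -0.0931  0.1492]
```

View pics/w3.png

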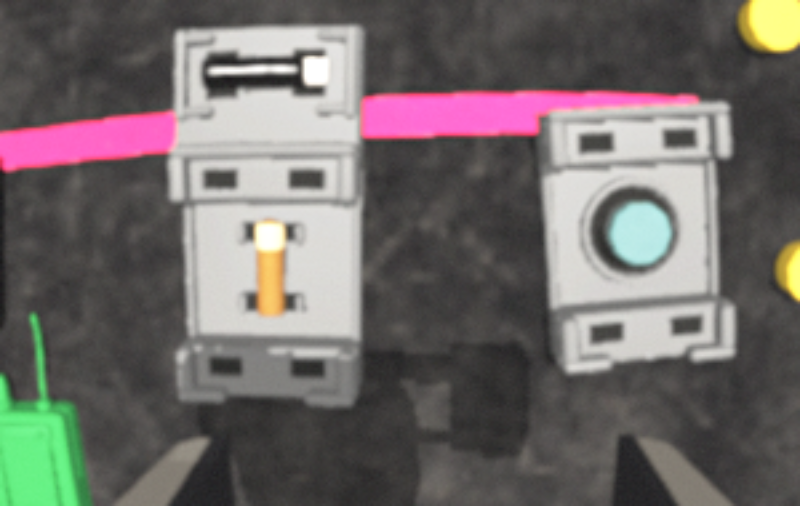

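The stick (267,70), cell (270,267) and jar (638,232) are all seated. Now the packs.

Run:
```python
from h import *
D=np.radians
f=pick((.4976,-.2975),D(-7.2),.004,35); place(MIC,MICY,.0325,flip=f,slow=.03)
f=pick((.4987,.293),D(-5.6),.004,35); place(EAR,EARY,.0325,flip=f,slow=.03)
env.reach([.47,.0,.26],R(0)); p,P,ok=cloud()
cv2.imwrite("pics/w4.png",cv2.resize(p[60:250,100:400,::-1],(800,506)))
for c,y in((MIC,MICY),(EAR,EARY)):
    u=np.array([np.cos(y),np.sin(y)]);v=np.array([-u[1],u[0]]);Q=P[ok];s=(Q[:,:2]-c)@u*1e3;t=(Q[:,:2]-c)@v*1e3
    k=(abs(s)<75)&(abs(t)<45)&(Q[:,2]>.0435)&(Q[:,2]<.065)
    print(cv2.minAreaRect(np.c_[s[k],t[k]].astype(np.float32)))
    for a,b in((-45,-25),(25,45)):
        for e,g in((-25,-15),(15,25)):
            m=(s>a)&(s<b)&(t>e)&(t<g)&(Q[:,2]<.08); print(a,e,np.median(Q[m,2]).round(4),end=" ")
p,P,ok=side_cloud("side"); cv2.imwrite("pics/s2.png",cv2.resize(p[110:260,150:350,::-1],(800,600)))
```

```text
down t 38.1 w 0.092 gf 0.0 wf [-0.2  0.3  0.1] p [ 0.4976 -0.2974  0.0037]
grip t 38.9 w 0.0595 gf 35.0 wf [ 0.5 -0.3  1.7] p [ 0.4977 -0.2976  0.0042]
up t 40.0 w 0.0598 gf 35.0 wf [-0.3 -1.  -1.1] p [ 0.4968 -0.2971  0.1489]
at place t 43.4 w 0.0599 gf 35.0 wf [-0.   0.8 -2.1] p [0.4777 0.099  0.0326]
off t 45.3 w 0.0924 gf 0.0 wf [0.5 0.3 0.1] p [0.4769 0.0987 0.1493]
down t 47.5 w 0.0918 gf 0.0 wf [-0.5 -0.1 -0.2] p [0.4986 0.2931 0.0038]
grip t 48.3 w 0.0593 gf 35.0 wf [-0.2 -0.1  2.6] p [0.4988 0.293  0.0042]
up t 49.4 w 0.0594 gf 35.0 wf [-0.6  0.6 -1.6] p [0.4981 0.2925 0.149 ]
at place t 52.7 w 0.0598 gf 35.0 wf [-0.3  0.2 -2.2] p [ 0.4986 -0.0931  0.0327]
off t 54.6 w 0.0922 gf 0.0 wf [ 0.6  0.6 -0.4] p [ 0.4977 -0.0931  0.1493]
((-3.9616661071777344, -0.364776611328125), (59.61494827270508, 109.9500503540039), 89.6012191772461)
-45 -25 0.0471 -45 15 0.0472 25 -25 0.0472 25 15 0.0471 ((-2.0377159118652344, 0.1989765167236328), (59.99763870239258, 106.95198059082031), 89.8272705078125)
-45 -25 0.0481 -45 15 0.0482 25 -25 0.0473 25 15 0.0473
```

View pics/w4.png

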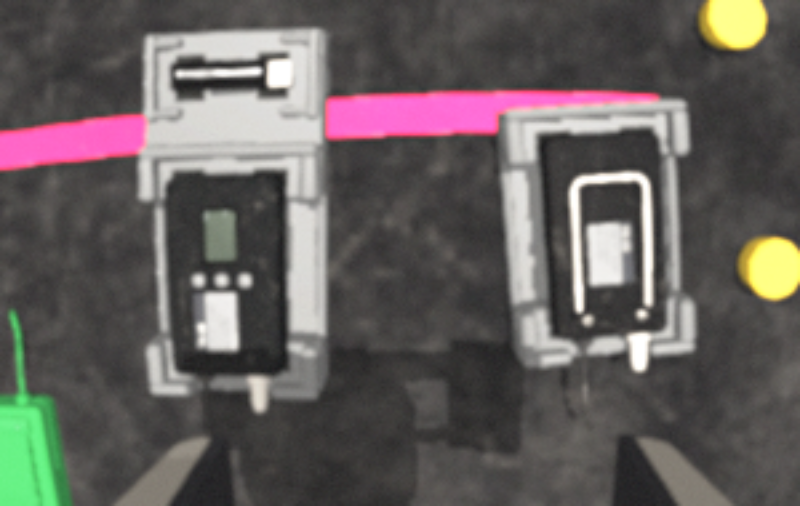

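View pics/s2.png

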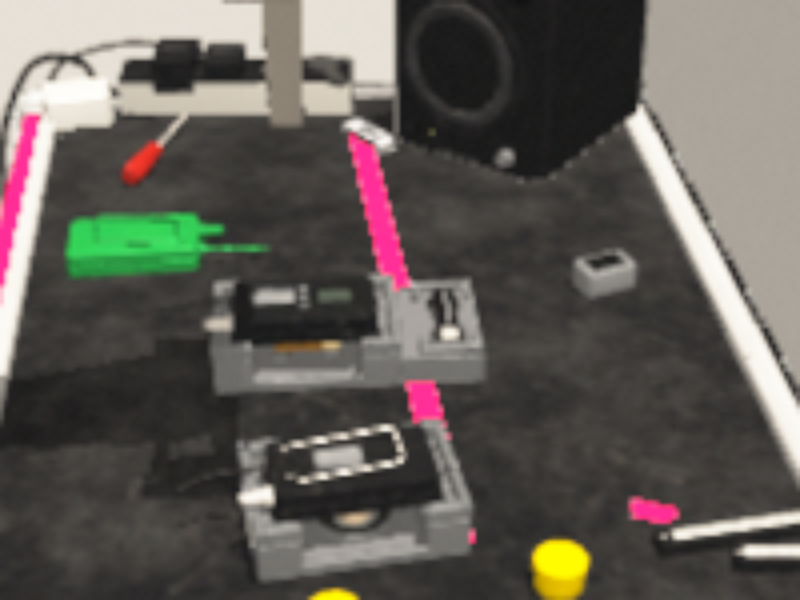

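Both packs lie level in their trays with top z about 47–48 mm, centred to within 1 mm across, and their antennas at the gap end. The cell and jar show beneath them, and the charger and memory stick are untouched. I'll hand the job in.

Run:
```python
from h import *
print(workorder.finish_job())
```

```text
the job is handed in; nothing more can be done
None
```

Both kits are made up and the job is handed in at about 55 s of the 120 s limit: the final pictures show the cell, stick and jar in place and both packs lying level, face up, with their antennas at the gap ends, though the hand-in returned no verdict.

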